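# Close each cotton jar with its own lid

### The arm

A 6-joint arm with a two-finger parallel gripper is mounted at the origin on a cart in front of the work surface, level with it; the furniture and walls round the work are solid. World frame = base frame: x ahead of the robot, y to its left, z up, the work surface at z = 0. Lengths are in mm, angles in rad, forces in N, time in s.
With the tool pointing down it reaches from about 325 to 900 mm from the base axis. Payload 6.1 kg.
Tool frame: the origin (TCP) lies on the centre line of the jaws, within the pads' length; the fingertips stand 8 mm ahead of it and the grasp point (between the pads) lies 11 mm behind it (arm.tip_extent is the distance from the TCP to the fingertips, in mm); z points along the fingers, y is the direction in which the jaws open and shut (so a half turn about z gives the same grasp; the last joint's range is limited). The gripper opens to 87 mm and grips with 3 to 60 N. Pads are 19 mm wide; open, the fingers measure 117 mm over their backs; the gripper's body (75 mm by 190 mm) begins 51 mm behind the grasp point.
Start: joints at [0.982, 0.22, 1.526, -0, 1.395, -0.126], TCP at [279.032, 559.247, 230.538] pointing down, gripper open.
Joint ranges: [-2.98, 2.98], [-0.91, 2.08], [0.09, 2.57], [-1.24, 4.39], [0.2, 2.65], [-2.68, 2.68]. Speed limits (rad/s): [2.57, 2.57, 3.01, 3.14, 3.14, 3.14].

### API

Orientations are given as a unit quaternion [w, x, y, z].
In Python, from cell import arm gives the robot as it stands. The module is installed in compiled form; this text tells all that it offers. Calls block until the motion is done:
- arm.reach(position, orientation): joint-space move of the TCP to a pose.
- arm.move_straight(position, vel=150, ori=None, f_stop=None): straight line of the TCP; ori=None keeps the orientation; vel is the mean speed in mm/s. With f_stop (N) it stops when the force on the tool has changed by that much, and returns True; else False.
- arm.goto_joints(angles): joint-space move.
- arm.set_gripper(opening, strength=None): opening from 0.0 (shut) to 1.0 (fully open); strength is the grip in N (None keeps the last); returns when the fingers have stopped.
- arm.hold(seconds).
- arm.inverse_kinematics(position, orientation): joint angles nearest the present ones, or None.
- arm.get_obs(): the state.
- arm.grab_frame(name): name is "scene" or "top" or "wrist"; returns a dict with "pixels" (480x640x3 uint8, blue, green, red), "depth" (480x640 float32, mm along the optical axis (not along the pixel's ray), 0 where there is no reading), "vertical_fov" (degrees; the focal length in pixels is half the picture's height over the tangent of half this angle, whatever the lens; pixels are square), "cx", "cy" (the principal point, pixels), "R" (3x3) and "t" (3): a world point X has camera coordinates R X + t. Camera axes: x right, y down, z forward; pixel columns grow to the right and rows downward; lengths in mm; the calibration is good to about 2 mm. A picture is of the moment at which its call begins.
A pose or a line that the arm cannot do raises arm.PlanningError and nothing moves.
- arm.hand_in(): hands the job in, once; it reports no verdict.
The state is a dict: "time_s": time; "qpos": joint angles; "dq": joint speeds; "joint_efforts": joint torques, N m; "eef_pos": TCP position; "tcp_rot": TCP orientation; "contact_force": force on the tool from outside, world axes, zero at the start; "wrist_torque": the same for the moment, N m; "grip_width": opening from 0.0 (shut) to 1.0 (fully open).
Only numpy, scipy, OpenCV 4.12 (cv2) and the standard library are available. Lean on these libraries where they do the work, as an engineer would, in place of code of your own. Each camera call takes 0.05 s, during which the arm holds its last target.

### The job

Close up the three open metal cotton jars for the night: put on each jar the black lid that matches it in shape and size, pushed fully home so that its flange lies flat on the rim all round. Leave the jars upright where they stand, and do not shift the timer, scissors, tint bowl or cotton buds.

Things in the scene. Friction and masses are not known exactly. Their poses are not given: they have to be found in the camera images.
- jar_large: Large round brushed metal jar, open at the top, 60 mm high, wall 3 mm, 90 mm outside and 84 mm inside diameter, some white cotton pads inside at least 25 mm below the rim. Origin at the centre of its underside, z up. Loose, about 0.6 kg.
- jar_small: Small round brushed metal jar, open at the top, 60 mm high, wall 3 mm, 64 mm outside and 58 mm inside diameter, some white cotton pads inside at least 25 mm below the rim. Origin at the centre of its underside, z up. Loose, about 0.6 kg.
- jar_square: Square brushed metal jar, open at the top, 60 mm high, wall 3 mm, 78 x 78 mm outside and 72 x 72 mm inside, sides along its x and y, some white cotton pads inside at least 25 mm below the rim. Origin at the centre of its underside, z up. Loose, about 0.6 kg.
- lid_large: Large round black plastic lid, lying lip down. Origin: centre of the lip's underside, z up. Lip 9 mm deep, 80 mm across, tapered to 74 mm at its foot; 92 mm round flange, its underside 9 and top 13 mm above the origin; on it a metal bar grip 38 mm long along x, 14 mm wide along y, top 39 mm above the origin. 60 g. Fully home, its origin is 51 mm above its jar's.
- lid_small: Small round black plastic lid, lying lip down. Origin: centre of the lip's underside, z up. Lip 9 mm deep, 54 mm across, tapered to 48 mm at its foot; 66 mm round flange, its underside 9 and top 13 mm above the origin; on it a metal bar grip 38 mm long along x, 14 mm wide along y, top 39 mm above the origin. 60 g. Fully home, its origin is 51 mm above its jar's.
- lid_square: Square black plastic lid, lying lip down. Origin: centre of the lip's underside, z up. Lip 9 mm deep, 66 mm square along x, y, its lowest 4 mm 62 mm (fits in any quarter turn); 80 x 80 mm square flange, its underside 9 and top 13 mm above the origin; on it a metal bar grip 38 mm long along x, 14 mm wide along y, top 39 mm above the origin. 60 g. Fully home, its origin is 51 mm above its jar's.
- wall_shelves: Fixed obstacle: the wall shelves with goods over the rear of the worktop, 1.9 m wide. Board underside 0.10 m above this origin (0.50 m above the worktop), front edge 0.15 m in front of it; goods stand out up to 30 mm more, above the board. Keep the raised arm in front of them, also while swinging from side to side.
- twist_timer: Bystander: round kitchen-type twist timer, 62 mm across, 37 mm high, white base and orange dial, loose. Origin at the centre of its underside.
- scissors: Bystander: hairdressing scissors with amber handles, 208 mm long along their y, 60 mm wide, 8 mm thick, lying flat, loose. Origin at the centre of the underside.
- tint_bowl: Bystander: dark tint bowl with a tab handle, 132 x 158 mm, 54 mm high, loose. Origin at the centre of its underside.
- cotton_buds: Bystander: clear round tub of cotton buds, 77 mm across, 80 mm high, loose. Origin at the centre of its underside.
Not all that is in view belongs to the job. What is shaped like the jar_small but yellow is not meant.

How it is judged:
By the outcome, as a careful person would: the job done as asked, in the order asked, and still so for the second after the job is handed in, with the robot touching nothing.
It also fails if it takes over 69 s, if anything falls off the work surface, if the arm or the gripper's body presses on something with over 40 N, if the wrist force passes 120 N, or if a joint passes its speed limit or range.

## Working session

There is one attempt and no reset: what is moved stays moved. The work goes in short steps, each a Python script; the robot and the scene stay as the last script left them, time stands still between calls to the robot, and variables do not carry over. Pictures are saved under pics/ and viewed, and the job is handed in when it is done.

```bash
mkdir -p pics; ls
cat > h.py <<'E'
import numpy as np, cv2, pickle
from cell import arm
def grab(n,tag):
    f=arm.grab_frame(n); cv2.imwrite(f'pics/{tag}.png',f['pixels']); pickle.dump({k:f[k] for k in f},open(f'pics/{tag}.pkl','wb')); return f
def cloud(f):
    d=f['depth']; h,w=d.shape; fl=h/2/np.tan(np.radians(f['vertical_fov'])/2)
    v,u=np.mgrid[:h,:w]; P=np.stack([(u-f['cx'])/fl*d,(v-f['cy'])/fl*d,d],-1)
    W=(P-np.array(f['t']))@np.array(f['R']); W[d==0]=np.nan; return W
E
python3 - <<'E'
from h import *
for n in("top","scene"):
    f=grab(n,n+'0'); print(n,f['vertical_fov'],f['cx'],f['cy'],np.array(f['R']).round(3).tolist(),np.array(f['t']).round(1)); print({k:(v if not hasattr(v,'shape') else v.shape) for k,v in f.items() if k not in('pixels','depth')} if n=='top' else '')
print(arm.get_obs())
E
```

```text
pics
top 57.3295590791569 327.3928848219736 238.66358822147342 [[0.028, -0.999, -0.017], [-0.984, -0.025, -0.177], [0.177, 0.022, -0.984]] [  61.1  606.9 1350.6]
{'vertical_fov': 57.3295590791569, 'cx': 327.3928848219736, 'cy': 238.66358822147342, 'R': (3, 3), 't': (3,)}
scene 42.79079522169048 318.2544118519208 233.8411932303306 [[-0.449, -0.893, -0.017], [-0.452, 0.244, -0.858], [0.771, -0.378, -0.513]] [ 293.5  460.6 1656.4]

{'time_s': 0.1, 'qpos': array([ 9.81914650e-01,  2.21143444e-01,  1.52749422e+00, -2.50350303e-05,
        1.39472006e+00, -1.26091310e-01]), 'dq': array([ 0.00064013, -0.00105196, -0.00081978,  0.00202332,  0.0002528 ,
        0.00022082]), 'joint_efforts': array([ 4.63807701e-04, -4.95940053e+01, -3.88522196e+01,  7.02216499e-02,
        5.15102630e-02, -2.44378060e-05]), 'eef_pos': array([278.72671559, 558.79157319, 229.55032689]), 'tcp_rot': array([-2.97275101e-04,  2.29333510e-01,  9.73347503e-01, -8.31054484e-04]), 'contact_force': array([-0.24526394, -0.18698534,  0.24540568]), 'wrist_torque': array([ 0.0058609 , -0.00183026,  0.02263056]), 'grip_width': 0.9985143164818121}
```

View pics/top0.png

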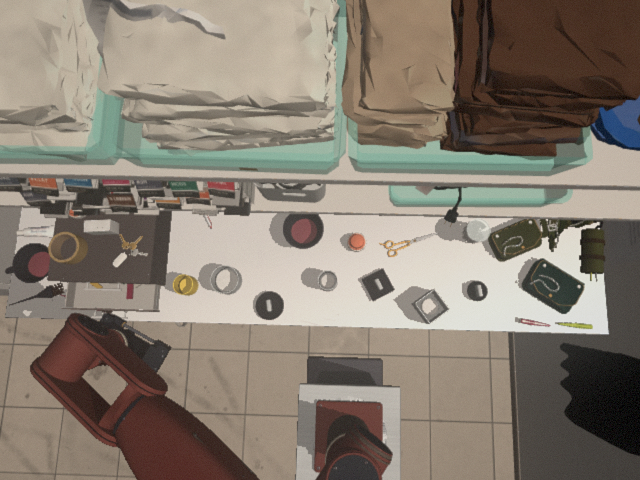

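View pics/scene0.png

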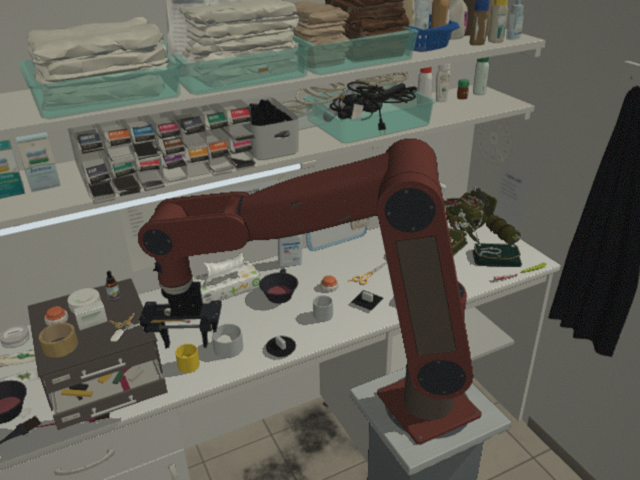

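The top view shows these open jars: large at (226,280), small at (327,281) and square at (430,305). The yellow jar at (185,284) is a decoy. The lids are large (268,305), square (377,284) and small (475,291). Next I'll turn these into coarse positions.

Run:
```python
import pickle,numpy as np,cv2
import sys
f=pickle.load(open('pics/top0.pkl','rb'))
from h import cloud
W=cloud(f)
for n,(u,v) in dict(jl=(226,280),js=(327,281),jq=(430,305),ll=(268,305),lq=(377,284),ls=(475,291),yel=(185,284),timer=(357,241),bowl=(303,230),shelf=(350,205),shelf2=(300,178),shelf3=(300,190)).items():
    w=W[v-18:v+19,u-18:u+19].reshape(-1,3); m=(w[:,2]>5)&(w[:,2]<90)
    print(n,W[v,u].round(),'mean',w[m].mean(0).round() if m.any() else None,'min',w[m].min(0).round() if m.any() else '', w[m].max(0).round() if m.any() else '')
img=f['pixels'][200:345,170:510]; cv2.imwrite('pics/top_crop.png',cv2.resize(img,None,fx=2.3,fy=2.3,interpolation=cv2.INTER_CUBIC))
```

```text
jl [467. 401.  25.] mean [468. 400.  32.] min [410. 348.   5.] [527. 462.  67.]
js [472.  75.  26.] mean [475.  74.  29.] min [414.  17.   5.] [533. 133.  66.]
jq [ 405. -252.   31.] mean [ 402. -253.   31.] min [ 348. -316.    5.] [ 464. -197.   69.]
ll [390. 259.  39.] mean [391. 259.  15.] min [334. 204.   5.] [451. 323.  45.]
lq [466. -84.  38.] mean [468. -88.  15.] min [ 409. -145.    5.] [527. -28.  44.]
ls [ 454. -400.   16.] mean [ 456. -404.   16.] min [ 396. -462.    5.] [ 513. -343.   45.]
yel [450. 531.  33.] mean [449. 531.  33.] min [392. 482.   5.] [506. 602.  68.]
timer [602. -18.  41.] mean [604. -17.  24.] min [548. -79.   5.] [671.  40.  48.]
bowl [639. 160.  14.] mean [638. 159.  27.] min [572.  98.   5.] [690. 216.  62.]
shelf [595.  21. 525.] mean [680.  -3.   7.] min [667. -55.   5.] [697.  64.  10.]
shelf2 [581. 110. 747.] mean None min  
shelf3 [596. 120. 626.] mean None min
```

View pics/top_crop.png

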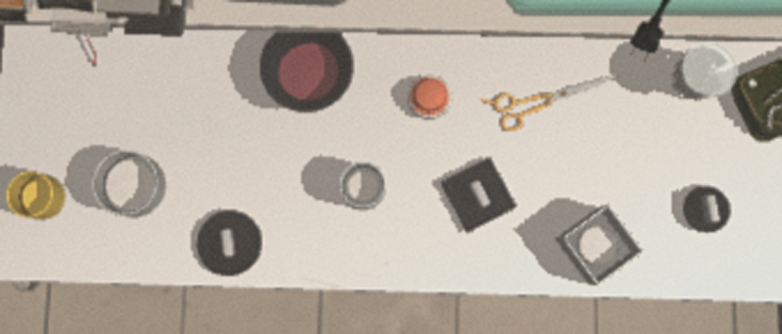

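```bash
cat >> h.py <<'E'
def Q(yaw):  # tool down, tool x at world yaw (rad); jaws along yaw+90
    return [0.0,float(np.cos(yaw/2)),float(np.sin(yaw/2)),0.0]
E
python3 - <<'E'
from h import *
arm.set_gripper(0.6,25)
arm.move_straight([400,300,270],vel=250,ori=Q(np.pi))
f=grab('wrist','w1'); o=arm.get_obs(); print(o['time_s'],o['eef_pos'],o['qpos'].round(2)); 
R=np.array(f['R']);print(R.round(3).tolist(),-R.T@f['t'],f['vertical_fov'])
E
```

```text
2.3333 [399.55146028 300.5979489  269.80868629] [ 0.49 -0.11  1.79  0.    1.45 -1.08]
[[-0.001, 1.0, 0.0], [0.965, 0.001, 0.261], [0.261, 0.001, -0.965]] [328.12408393 299.44529389 423.39306511] 69.8552325629331
```

View pics/w1.png

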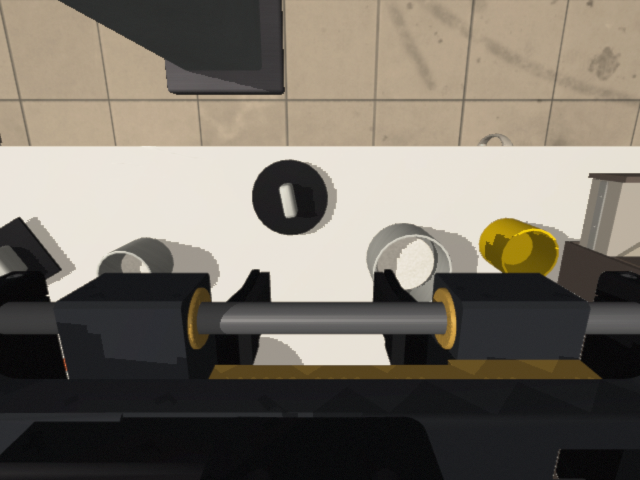

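The wrist view shows the large lid at (290,198) with its bar about 10° off the image vertical, and the large jar at (412,260). I'll fit both.

```bash
cat >> h.py <<'E'
from scipy.optimize import least_squares
def sel(W,xy,r,z0,z1):
    d=np.hypot(W[...,0]-xy[0],W[...,1]-xy[1]); return (d<r)&(W[...,2]>z0)&(W[...,2]<z1)
def circ(P,c0,r):
    s=least_squares(lambda p:np.hypot(P[:,0]-p[0],P[:,1]-p[1])-r,c0,loss='soft_l1',f_scale=1.); e=s.fun
    return s.x,np.sqrt((e**2).mean())
def rect(P): 
    (c,wh,a)=cv2.minAreaRect(P[:,:2].astype(np.float32)); 
    if wh[0]<wh[1]: a+=90; wh=wh[::-1]
    return np.array(c),wh,(a+90)%180-90
def jar_round(W,c,R):
    m=sel(W,c,R+14,56,66); P=W[m]
    x,e=circ(P,c,R-1.5); print('jar',x.round(1),'rms',e.round(2),'z',np.median(P[:,2]).round(1),len(P)); return x
def lid(W,c,R):
    P=W[sel(W,c,R+15,9,18)]; B=W[sel(W,c,30,32,44)]
    h=cv2.convexHull(P[:,:2].astype(np.float32))[:,0]
    x,rr=cv2.minEnclosingCircle(h); print('flange circ',np.round(x,1),rr,'rect',rect(P),'z',np.median(P[:,2]))
    print('bar',rect(B),'z',np.median(B[:,2]),len(B),'mean',B.mean(0).round(1));
E
python3 - <<'E'
import pickle
from h import *
W=cloud(pickle.load(open('pics/w1.pkl','rb')))
lid(W,(390,259),46); jar_round(W,(468,400),45); jar_round(W,(474,75),32)
W=cloud(pickle.load(open('pics/top0.pkl','rb')))
lid(W,(390,259),46); jar_round(W,(468,400),45)
E
```

```text
flange circ [390. 261.] 45.95726013183594 rect (array([390.30706787, 261.39758301]), (90.67979431152344, 90.48228454589844), -47.51190948486328) z 12.377717863523166
bar (array([390.35186768, 261.05395508]), (38.1923828125, 14.158468246459961), 10.25483512878418) z 37.76133376857273 398 mean [389.6 261.5  37.6]
jar [466.9 401.3] rms 0.94 z 59.1 404
jar [472.9  76.8] rms 0.97 z 58.9 279
flange circ [390.9 258.5] 45.619529724121094 rect (array([391.43878174, 258.18768311]), (89.23655700683594, 87.46659851074219), 1.5833839178085327) z 13.10147500558317
bar (array([391.67657471, 258.71749878]), (36.30270004272461, 12.92291259765625), 12.309842109680176) z 37.4278306650287 52 mean [390.9 258.4  37.7]
jar [467.5 399.2] rms 1.18 z 60.2 91
```

```bash
cat >> h.py <<'E'
def st(t=''):
    o=arm.get_obs(); print(t,'t',round(o['time_s'],1),'p',o['eef_pos'].round(1),'F',o['contact_force'].round(1),'g',round(o['grip_width'],3)); return o
def pick(c,yaw):
    arm.move_straight([c[0],c[1],90],vel=250,ori=Q(yaw)); 
    print(arm.move_straight([c[0],c[1],25],vel=80,f_stop=12)); st('down')
    arm.set_gripper(0.0,40); st('grip')
    arm.move_straight([c[0],c[1],130],vel=150); st('lift')
def place(c,yaw):
    arm.move_straight([c[0],c[1],130],vel=200,ori=Q(yaw))
    arm.move_straight([c[0],c[1],92],vel=100)
    r=arm.move_straight([c[0],c[1],75],vel=30,f_stop=12); st('placed %s'%r)
E
python3 - <<'E'
from h import *
y=np.radians(190.5)
pick((390.1,261.1),y); place((467,401),y)
f=grab('wrist','w2')
f=grab('scene','s2')
E
```

```text
False
down t 4.2 p [390.6 261.3  25.5] F [ 0.8  0.  -0.5] g 0.599
grip t 4.9 p [390.1 261.1  25. ] F [-0.1  0.1  0.6] g 0.159
lift t 5.8 p [389.4 260.8 129.1] F [-0.5  0.6 -1.2] g 0.157
placed True t 7.8 p [467.  401.4  76.1] F [0.2 0.2 4.5] g 0.163
```

View pics/w2.png

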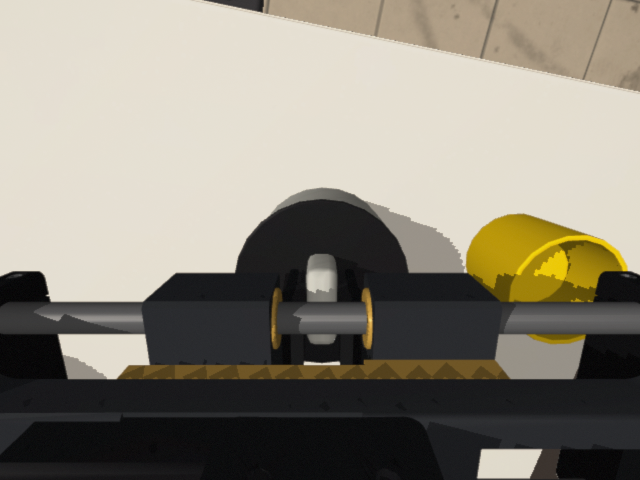

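View pics/s2.png

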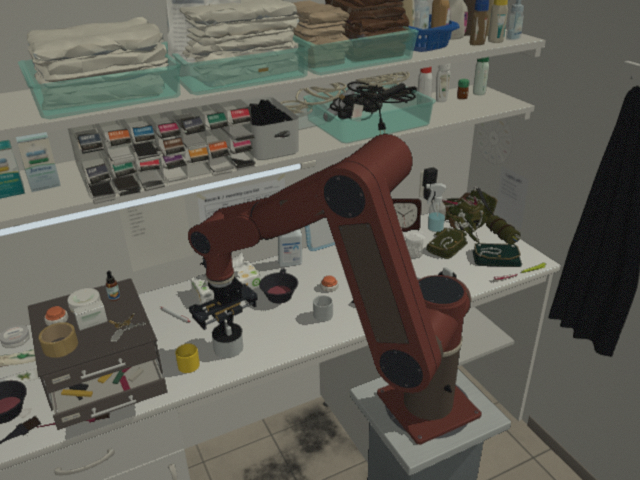

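The lid seated with contact at TCP z 76.1, where 76 is fully home. I'll release, check it, then view the middle group.

```bash
cat > a.py <<'E'
from h import *
arm.set_gripper(0.5); y=np.radians(190.5)
arm.move_straight([467,401,140],vel=150); 
arm.move_straight([410,380,230],vel=200,ori=Q(np.pi))
W=cloud(grab('wrist','w3')); lid(W-[0,0,51],(467,401),46); 
P=W[sel(W,(467,401),44,55,75)]; A=np.c_[P[:,:2]-[467,401],np.ones(len(P))]; k=np.linalg.lstsq(A,P[:,2],rcond=None)[0]; print('plane',k.round(4),len(P))
arm.move_straight([430,0,270],vel=300)
W=cloud(grab('wrist','w4')); lid(W,(467,-87),46); jar_round(W,(474,75),32)
st()
E
python3 a.py
```

```text
flange circ [466.6 400.6] 45.7038459777832 rect (array([456.08242798, 400.63201904]), (90.81549835205078, 69.68817138671875), -89.45945239067078) z 12.429339445209457
bar (array([463.91766357, 400.11465454]), (32.441951751708984, 13.97696304321289), 10.275306701660156) z 37.89482485125407 492 mean [462.9 400.1  37.5]
plane [-1.0000e-03  3.0000e-04  6.3537e+01] 3664
flange circ [466.3 -85.9] 55.135963439941406 rect (array([466.76742554, -86.28759003]), (80.3602294921875, 80.32612609863281), 28.990407943725586) z 12.439694501853786
bar (array([466.53890991, -85.99258423]), (38.08123779296875, 14.606762886047363), 26.9282169342041) z 37.77340959111226 381 mean [465.5 -85.6  37.4]
jar [472.3  75.7] rms 1.0 z 59.1 475
 t 11.5 p [429.8   0.9 269.7] F [-0.5  0.3 -0.6] g 0.501
```

```bash
python3 -c "
import cv2
a=[cv2.resize(cv2.imread('pics/%s.png'%n)[:320],(800,400))[:, :] for n in('w3','w4')]
cv2.imwrite('pics/m1.png',cv2.resize(cv2.vconcat(a),(600,600)))"
```

```text
(no output)
```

View pics/m1.png

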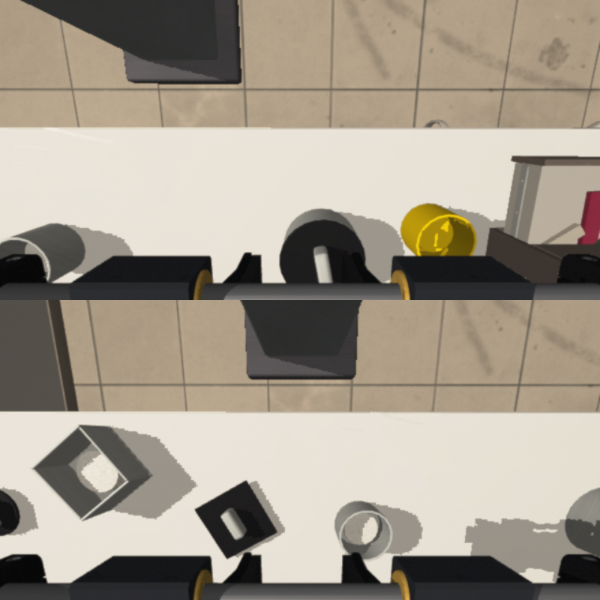

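The large lid lies flat: slope 0.001, flange top 63.5, and the loose lid read 12.4 + 51. Next I'll look at the right-hand group, with the square jar and small lid.

```bash
cat > a.py <<'E'
from h import *
arm.move_straight([420,-320,270],vel=300)
W=cloud(grab('wrist','w5')); lid(W,(456,-404),33)
P=W[sel(W,(404,-252),62,57.5,66)]; print(rect(P),len(P)); st()
p4=cloud(pickle.load(open('pics/w4.pkl','rb'))); P=p4[sel(p4,(404,-252),62,57.5,66)]; print('w4',rect(P),len(P))
E
python3 a.py
```

```text
flange circ [ 454.8 -404.9] 32.986812591552734 rect (array([ 454.7791748 , -404.71655273]), (65.15919494628906, 64.08485412597656), -45.6733283996582) z 12.38554550119346
bar (array([ 454.71511841, -404.65744019]), (37.872779846191406, 14.47644329071045), 8.38934326171875) z 37.7452478157214 376 mean [ 453.5 -403.9   37.4]
(array([ 400.28744507, -249.49589539]), (78.37623596191406, 78.06376647949219), 36.89912414550781) 825
 t 12.8 p [ 420.4 -318.5  270. ] F [-0.5  0.5  0.9] g 0.502
w4 (array([ 400.6239624 , -249.26229858]), (79.35999298095703, 78.32862854003906), -53.212608337402344) 916
```

View pics/w5.png

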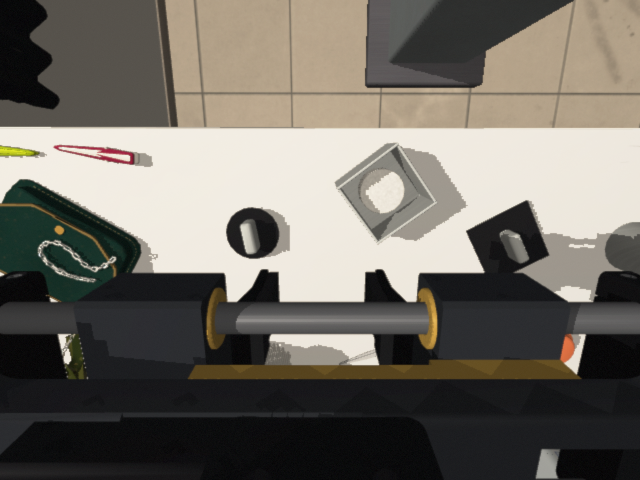

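The square jar is at about (400.4,-249.4), yaw 36.9°. The small lid is at (454.8,-404.8), yaw 8.4°. I'll do the small lid first.

```bash
cat > a.py <<'E'
from h import *
W=cloud(pickle.load(open('pics/w5.pkl','rb')));lid(W,(467,-87),46)
y=np.radians(8.4)
arm.reach([450,-395,200],Q(y)); print(arm.get_obs()['qpos'].round(2))
pick((454.6,-404.6),y); place((472.6,76.0),y)
E
python3 a.py
```

```text
flange circ [466.3 -87.1] 55.437442779541016 rect (array([466.29208374, -86.77470398]), (80.51936340332031, 80.19100952148438), 29.192588806152344) z 12.47128734323163
bar (array([466.01678467, -87.61434174]), (37.28825378417969, 13.568385124206543), 28.917631149291992) z 37.672663946810154 387 mean [465.3 -88.8  37.3]
[-0.85  0.18  1.63  0.    1.33  0.57]
False
down t 16.8 p [ 454.9 -405.    25.5] F [-0.2 -0.7 -0. ] g 0.497
grip t 17.4 p [ 454.7 -404.7   25.2] F [-0.9  0.3  1.6] g 0.157
lift t 18.3 p [ 454.  -404.   128.9] F [ 0.1 -0.1 -0.8] g 0.16
placed True t 21.9 p [472.6  76.   76.1] F [ 0.1 -0.2  4.9] g 0.16
```

```bash
cat > a.py <<'E'
from h import *
arm.set_gripper(0.5)
arm.move_straight([472.6,76,150],vel=150); st()
y=np.radians(29.1)
arm.move_straight([420,10,220],vel=200,ori=Q(y)); W=cloud(grab('wrist','w6')); lid(W-[0,0,51],(472,76),33); lid(W,(466,-87),46)
pick((466.4,-86.5),y)
y=np.radians(36.9)
place((400.4,-249.4),y)
grab('scene','s3')
E
python3 a.py
python3 - <<'E'
import cv2;cv2.imwrite('pics/m3.png',cv2.hconcat([cv2.resize(cv2.imread('pics/%s.png'%n),(400,300)) for n in('w6','s3')]))
E
```

```text
t 23.4 p [472.2  76.  149.4] F [ 1.  -0.5 -1. ] g 0.5
flange circ [472.6  75.1] 32.90016174316406 rect (array([472.67306519,  75.07370758]), (65.14744567871094, 64.93408966064453), 5.136938095092773) z 12.283878778083796
bar (array([472.66308594,  75.1625824 ]), (37.82608413696289, 14.215147018432617), 8.088830947875977) z 37.78465758155126 843 mean [473.2  74.8  37.5]
flange circ [467.  -86.4] 55.54561996459961 rect (array([467.09753418, -86.41146088]), (80.21617126464844, 78.91822052001953), -60.91469192504883) z 12.250077686792338
bar (array([466.77371216, -86.5144043 ]), (38.09354782104492, 14.407262802124023), 28.822389602661133) z 37.60360476142585 522 mean [467.1 -85.1  37.2]
False
down t 25.9 p [466.9 -86.7  25.4] F [ 0.8 -0.3  0.1] g 0.501
grip t 26.5 p [466.5 -86.5  25.1] F [-0.9  0.6  1.2] g 0.157
lift t 27.4 p [465.6 -86.2 129. ] F [-1.2  0.5 -1.1] g 0.158
placed True t 29.5 p [ 400.2 -249.3   76.1] F [-0.5  0.6  5.2] g 0.157
```

View pics/m3.png

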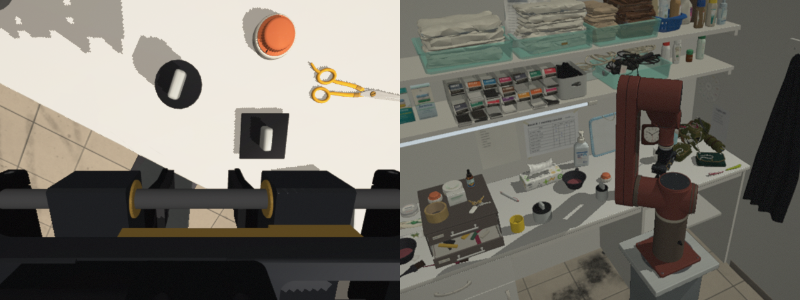

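The left picture shows the small lid seated on its jar at (178,85). The right picture shows the arm over the square jar, where contact came at z 76.1, which is fully home. I'll release, retreat and check all three.

```bash
cat > a.py <<'E'
from h import *
arm.set_gripper(0.5)
arm.move_straight([400.4,-249.4,150],vel=150)
def pl(W,c,r):
    P=W[sel(W,c,r,50,75)]; A=np.c_[P[:,:2]-np.array(c),np.ones(len(P))]; k=np.linalg.lstsq(A,P[:,2],rcond=None)[0]; 
    P=P[abs(A@k-P[:,2])<2]; A=np.c_[P[:,:2]-np.array(c),np.ones(len(P))]; print('plane',c,np.linalg.lstsq(A,P[:,2],rcond=None)[0].round(4),len(P))
pl(cloud(pickle.load(open('pics/w6.pkl','rb'))),(472,76),31)
arm.move_straight([360,-170,230],vel=200,ori=Q(np.radians(29))); W=cloud(grab('wrist','w7'))
lid(W-[0,0,51],(400,-249),46); pl(W,(400,-249),38)
st(); grab('top','t7')
W=cloud(pickle.load(open('pics/t7.pkl','rb')))
for c,r in(((467,401),44),((472,76),31),((400,-249),38)): pl(W,c,r)
E
python3 a.py
python3 - <<'E'
import cv2;t=cv2.imread('pics/t7.png')[200:345,170:510]
cv2.imwrite('pics/m4.png',cv2.vconcat([cv2.resize(t,(600,256)),cv2.resize(cv2.imread('pics/w7.png')[:300],(600,281))]))
E
```

```text
plane (472, 76) [ 4.00000e-04 -1.00000e-04  6.33228e+01] 3271
flange circ [ 401.1 -249.2] 55.48701477050781 rect (array([ 400.69116211, -249.56115723]), (80.08202362060547, 80.05107879638672), -53.20851516723633) z 12.243866923778238
bar (array([ 400.54437256, -249.52758789]), (38.20248031616211, 14.046070098876953), 37.19071960449219) z 37.662070634275004 658 mean [ 401.1 -248.1   37.3]
plane (400, -249) [8.00000e-04 6.00000e-04 6.32885e+01] 3974
 t 31.8 p [ 359.7 -170.1  228.6] F [ 0.1 -0.8 -0.2] g 0.498
plane (467, 401) [-2.10000e-03 -1.48000e-02  6.40714e+01] 268
plane (472, 76) [-9.60000e-03 -1.90000e-03  6.41677e+01] 110
plane (400, -249) [0. 0. 0.] 0
```

View pics/m4.png

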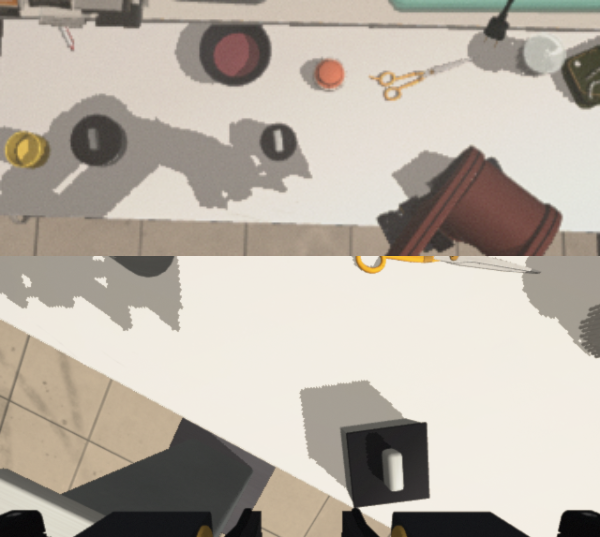

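All three lids are flat and fully home, and the bystanders look unmoved.

```bash
python3 -c "
from h import *
arm.hand_in(); st()"
```

```text
the job is handed in; nothing more can be done
the job is handed in; nothing more can be done
```

All three jars are closed with their matching lids, and I handed the job in at about 32 s of the 69 s allowed. I gripped each lid by its bar and pressed it down until it met the rim, which came at tool height 76.1 mm each time (76 mm is fully home).

- **Seating:** wrist depth after release put each flange 51.0 to 51.2 mm above where it lay on the worktop (51 mm is fully home). The tilt was 0.001 or less.
- **Alignment:** the square lid lies at about 37.0°, matching its jar's 36.9°. The jars are where they were found, to within about 1 mm.
- **Bystanders:** the timer, scissors, bowl and cotton buds look unmoved in the last top view. I judged that by eye and did not measure it.
- **Weaker checks:** the top camera is coarser and read slopes of 0.010 to 0.015 for the two round lids. I put this down to few points (110 to 268) and its low resolution. The arm hid the square jar from the top camera, so that lid was checked only with the wrist camera.

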